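# Load a vial rack past the spring gate of an autosampler lane

### The arm

A 7-joint arm with a two-finger parallel gripper is mounted at the origin on the work surface. World frame = base frame: x ahead of the robot, y to its left, z up, the work surface at z = 0. Lengths are in m, angles in rad, forces in N, time in s.
With the tool pointing down it reaches from about 0.425 to 0.975 m from the base axis. Payload 16.7 kg.
Tool frame: the origin (TCP) lies midway between the tips of the shut fingers; the grasp point (between the pads) lies 19 mm behind it; z points along the fingers, y is the line along which they close (so a half turn about z gives the same grasp; the last joint's range is limited). The gripper opens to 85 mm and grips with 20 to 120 N. Pads are 22 mm wide; open, the fingers measure 114 mm over their backs; the gripper's body (76 mm by 85 mm) begins 54 mm behind the grasp point. The pads swing forward as they close: fully open they stand 13 mm farther back than shut.
Start: joints at [1.171, 0.426, 0.074, 1.606, -0.034, 1.111, -0.067], TCP at [0.167, -0.654, 0.231] pointing down, gripper open.
Joint ranges: [-2.85, 2.85], [-0.5, 2.14], [-1.23, 1.37], [0.21, 2.46], [-1.02, 4.16], [0.16, 2.05], [-2.73, 2.73]. Speed limits (rad/s): [1.89, 1.89, 2.39, 2.39, 3.01, 3.01, 3.01].

### API

Orientations are given as a unit quaternion [x, y, z, w].
In Python, from workcell import observe, get_image, hand_in gives the robot as it stands.
- The arm moves only by the shell command python3 -m jog 'ROWS'. ROWS is JSON, a list that holds one entry, the list of rows, each a list of 5 numbers: the closure in counts, from 0 (fully open) to 255 (shut), then the shift along the world's x, y, z in units of 30 mm (1.0 is 30 mm), then the turn about the world's z in units of 6 degrees (1.0 is 6 degrees). A call has 1 to 20 rows; each row shifts and turns the commanded pose from where the row before left it; what a row does not reach is not made up. A row lasts 1/12 s, in which the tool goes at most 41.7 mm and 7.16 degrees, less where a joint would pass 70% of its speed; a pose out of reach is approached as far as the arm can. A call is refused whole if a number of a shift passes 1 or a number of a turn 1, either way. A call with a gripper value outside its range is refused whole. The fingers move at their own pace and stop on an object; the grip force is fixed at half the most. Time passes only in rows, so rows that do not move let the fingers close. It gives the time, the measured TCP pose, the force, the opening and the grip force at its end, in the units of the state.
- observe(): the state, without advancing time (a new reading comes with each control period).
- get_image(name): name is "side" or "top" or "wrist"; returns a dict with "img" (420x560x3 uint8, red, green, blue), "range_z" (420x560 float32, m along the optical axis (not along the pixel's ray), 0 where there is no reading), "K" (3x3 intrinsics, pixels), "extrinsics" (4x4, takes a point from camera to world coordinates); the wrist camera has in their place "mount" (4x4, takes a point from camera to tool coordinates, whose origin is the TCP and whose axes are the flange's). Camera axes: x right, y up, looking along -z (the intrinsics and any distortion apply to the point x, -y, -z); pixel columns grow to the right and rows downward; lengths in m; the calibration is good to about 2 mm. A picture is of the moment at which its call begins: read the wrist's pose just before it.
- hand_in(): hands the job in; it is judged then, once.
The state is a dict: "clock": time; "joints": joint angles; "qvel": joint speeds; "joint_torque": joint torques, N m; "position": TCP position; "orientation": TCP orientation; "force": force on the tool from outside, world axes, zero at the start; "torque": the same for the moment, N m; "finger_gap": finger opening in m; "finger_force": force on a finger pad.
Only numpy, scipy, OpenCV 4.12 (cv2) and the standard library are available. Lean on these libraries where they do the work, as an engineer would, in place of code of your own. Each camera call takes 0.05 s, during which the arm holds its last target. There are 200 camera calls.

### The job

Load the vial rack that waits in the autosampler's lane: with one fingertip press the gate's rail down so that the gate arm swings up, and keep holding it open while you push the rack along the lane past it with the other finger, until the rack stands against the end stop. Then let go, so that the gate closes behind it. Only push the rack, never lift or tip it, do not let the gate touch it, and leave everything else on the bench where it stands.

Things in the scene. Friction and masses are not known exactly. Their poses are not given: they have to be found in the camera images.
- chute: Autosampler with its aluminium loading lane, fixed. Origin: bench height, lane centreline, plane of the gate. x = loading direction, z up. Lane deck 8 mm above the bench, from x = -220 to +145 mm, open above and at the -x end. Side walls 5 mm thick, inner faces at y = +-32 mm, tops 40 mm above the bench. End stop: 30 mm high plate across the lane, near face at x = +140 mm.
- needle (a point): Lower end of the sampler's parked thin needle, over the end of the lane (chute x = 130, y = 30 mm, 120 mm above the bench). Its arm, 194 to 216 mm above the bench, comes from a column on the white housing and reaches back to chute x = 117 mm. The housing: chute x = 147 to 297 mm, y = +-85 mm, 120 mm high.
- rack: White plastic vial rack in the lane, 110 (x) x 60 (y) x 50 mm high, ten capped vials fixed in it up to 67 mm; 0.2 to 0.4 kg. Origin: centre of its underside, on the deck; x = loading direction. Its front is 15 to 55 mm short of the gate at first. It slides freely with 2 mm of play each side. Flat end faces at x = +-55 mm to push on. Home, its origin is at chute x = +85 mm.
- gate (a joint): Gate angle, rad: 0 closed, 1.57 fully open (stop). One rigid part (arm + press rail) on a shaft parallel to the lane, outside its +y wall: axis at chute y = +41 mm, 46 mm above the bench. Pressing the rail down swings the arm up to stand upright over the shaft. A spring closes it: press about 2.5 N on the rail at first, 5 N fully open. The rack passes clear from 1.35 rad on.
- gate_tip (a point): End of the gate arm, 42 mm from the hinge axis; moves with the gate. The arm is 6 mm thick along the lane and 12 mm high, at chute x = 0. Closed, it lies level over the wall and 31 mm into the lane, 40 to 52 mm above the bench, and bars the rack. Open, it stands over the +y wall, its top 88 mm above the bench.
- rail_start (a point): Upstream end of the press rail, on its axis. Round bar 10 mm thick, parallel to the lane on the +y side, from chute x = -215 to +55 mm; may be pressed anywhere and slid along. Its axis: closed, y = 64 mm, 69 mm above the bench (top 74); half open, y = 73, 46 high; fully open, y = 64, 23 high (top 28). Thin crank arms join it to the shaft at x = -210 and +50 mm.
- rail_end (a point): Downstream end of the press rail, on the rail's axis; moves with the gate.
- home (a point): Point fixed on the lane's deck where the rack's origin lies when the rack stands against the end stop.
- spare_rack: Bystander: a second, nearly empty white vial rack (110 x 60 x 50 mm), on the bench on the lane's -y side. Origin at its underside.
- vial_a: Bystander: a loose capped vial, 22 mm thick, 55 mm high, standing near the lane.
- vial_b: Bystander: another such vial.
- stopwatch: Bystander: a black stopwatch lying on the bench, 54 mm across, 14 mm thick.
- beaker: Bystander: a small glass beaker, 60 mm across, 65 mm high.
- solvent: Bystander: an amber glass bottle, 66 mm thick, 135 mm high.
- washbottle: Bystander: a white wash bottle, 68 mm thick, 160 mm high.
There are look-alikes about, which are no part of the job. Leave any red look-alike of the rack alone.

How it is judged:
On the way, in this order (a step that is already met when the one before it is completed fails the run):
1. the gate is held open by a fingertip on it while the rack still waits before it (value of joint gate above 1.25 rad and contact force between the fingers and gate above 0.3 N and x of rack in the frame of chute below -0.056 m), for 0.1 s.
2. the rack is half past the gate, which a fingertip still holds open (value of joint gate above 1.25 rad and contact force between the fingers and gate above 0.3 N and x of rack in the frame of chute between -0.005 and 0.06 m), for 0.05 s.
At the end, for the whole second after the job is handed in: The rack stands level on the lane's deck against the end stop (within 8 mm of it), at rest, and the gate has closed behind it (within 0.1 rad) (x of rack in the frame of chute between 0.077 and 0.09 m and y of rack in the frame of chute between -0.006 and 0.006 m and z of rack in the frame of chute below 0.013 m and angle between rack's own z axis and vertical below 0.08 rad and linear speed of rack below 0.01 m/s and value of joint gate below 0.1 rad); the robot touches nothing.
It fails at once if the gate touches the rack (contact force between gate and rack above 0.5 N).
It fails at once if the rack is lifted off the lane or tipped (z of rack in the frame of chute above 0.015 m or angle between rack's own z axis and vertical above 0.15 rad).
It fails at once if a bystander is disturbed (moved by more than 10 mm, or knocked over) (distance of any of spare_rack, vial_a, vial_b, stopwatch, beaker, solvent, washbottle from where it was at the start of the episode above 0.01 m).
It also fails if it takes over 48 s, if anything falls off the work surface, if the arm or the gripper's body presses on something with over 40 N, if the wrist force passes 120 N, or if a joint passes its speed limit or range.

## Working session

There is one attempt and no reset: what is moved stays moved. The work goes in short steps, Python scripts to look and compute and a shell command to move; the robot and the scene stay as the last step left them, time stands still between calls to the robot, and variables do not carry over. Pictures are saved under pics/ and viewed, at most 10 in all, crops included, and the job is handed in when it is done.

```bash
mkdir -p pics
cat > h.py <<'E'
import numpy as np,cv2
from workcell import observe,get_image
def pts(d):
    K=d["K"];z=d["range_z"];h,w=z.shape
    u,v=np.meshgrid(np.arange(w),np.arange(h))
    p=np.stack([(u-K[0,2])/K[0,0]*z,-(v-K[1,2])/K[1,1]*z,-z,np.ones_like(z)],-1)
    return (p@np.array(d["extrinsics"]).T)[...,:3]
E
python3 - <<'E'
from h import *
for n in("top","side"):
    d=get_image(n);cv2.imwrite(f"pics/{n}0.png",d["img"][...,::-1]);np.savez(f"{n}0.npz",**{k:v for k,v in d.items() if k!="name"})
    print(n,np.round(d["K"],1).tolist(),np.round(d["extrinsics"],3).tolist(),d.keys())
s=observe();print(s)
E
```

```text
top [[528.0, 0.0, 271.4], [0.0, 528.0, 209.4], [0.0, 0.0, 1.0]] [[0.013, 0.988, -0.154, 0.351], [-1.0, 0.012, -0.007, 0.104], [-0.005, 0.154, 0.988, 1.387], [0.0, 0.0, 0.0, 1.0]] dict_keys(['img', 'range_z', 'K', 'extrinsics'])
side [[484.6, 0.0, 281.4], [0.0, 484.6, 216.0], [0.0, 0.0, 1.0]] [[0.983, 0.093, -0.159, 0.379], [-0.182, 0.604, -0.776, -0.619], [0.024, 0.792, 0.611, 0.673], [0.0, 0.0, 0.0, 1.0]] dict_keys(['img', 'range_z', 'K', 'extrinsics'])
{'clock': 0.1, 'joints': array([ 1.17050431,  0.4266552 ,  0.07386029,  1.60654053, -0.03406793,
        1.1108217 , -0.06714281]), 'qvel': array([ 0.00091675, -0.00148766,  0.00119723, -0.00091531, -0.00122856,
       -0.00076676, -0.00046646]), 'joint_torque': array([ 7.17183837e-03, -9.51522446e+01,  3.77042904e+00, -4.64405644e+01,
        1.95265305e-02,  6.40872808e-03, -3.82585057e-07]), 'position': array([ 0.16738354, -0.65353186,  0.23069147]), 'orientation': array([ 9.92152222e-01,  1.25034507e-01, -1.28262411e-04, -5.68620794e-04]), 'force': array([-0.3792071 , -0.33690077, -0.54173169]), 'torque': array([ 0.03087376,  0.00237189, -0.01573412]), 'finger_force': 0.0, 'finger_gap': 0.08553852167222478}
```

View pics/top0.png

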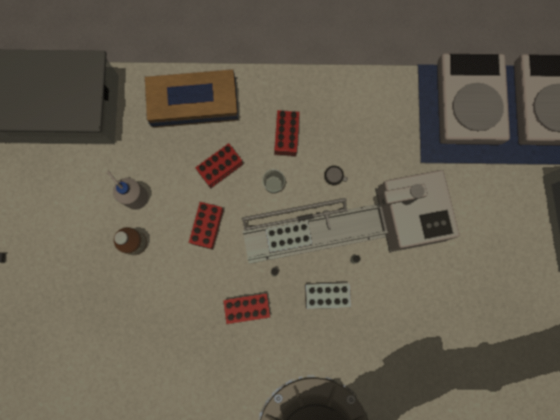

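View pics/side0.png

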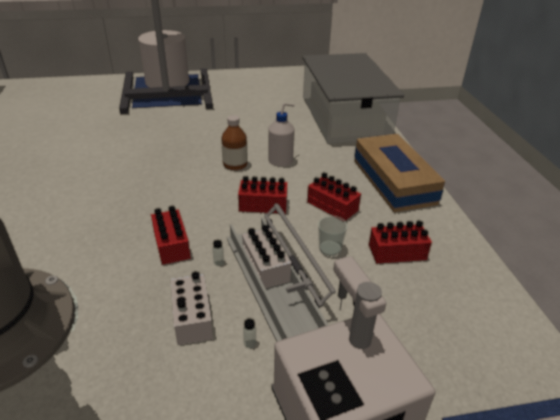

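The top view shows the lane running from (248,245) to (385,222), with loading toward image right (world −y). The rail runs from (245,222) to (345,203) on the far (+x world) side, the gate arm is near (327,222), the white rack is at (289,235), and the housing is at (420,210). The side view shows the same layout, with vials at (218,250) and (250,330) and the beaker at (332,235) next to the rail.

```bash
cat > m.py <<'E'
from h import *
d=dict(np.load("top0.npz"));P=pts(d);Z=P[...,2]
print("bench z",np.median(Z[300:330,100:200]))
sub=(slice(160,285),slice(225,470))
img=d["img"][sub];p=P[sub].reshape(-1,3);c=img.reshape(-1,3).astype(float)
z=p[:,2]
# rail: z .06-.078 strip in region ahead of the lane
V,U=np.mgrid[sub];V=V.ravel();U=U.ravel()
lin=lambda u:221-(u-245)*.19
r=(z>.058)&(z<.08)&(abs(V-lin(U))<5)&(U<350)&(U>240)
q=p[r];m=q.mean(0);w=np.linalg.svd(q-m)[2][0];w*=-np.sign(w[1])
print("rail n",r.sum(),"mean",m,"dir",w,"ext",np.percentile((q-m)@w,[0,1,99,100]))
ang=np.arctan2(w[1],w[0]);ex=np.array([np.cos(ang),np.sin(ang)]);ey=np.array([-ex[1],ex[0]])
print("ang deg",np.degrees(ang))
s=(p[:,:2]-m[:2])@ex;t=(p[:,:2]-m[:2])@ey
# wall tops
for lo,hi in((-.040,-.02),(-.11,-.09)):
    k=(abs(z-.04)<.006)&(t>lo)&(t<hi)&(s>-.13)&(s<.2)
    print("wall t med",np.median(t[k]),k.sum(),np.polyfit(s[k],t[k],1))
# heights map
for nm,k in {"rackvials":(z>.055)&(z<.08)&(t<-.03)&(t>-.11)&(s<.12),"racktop":(z>.045)&(z<.08)&(t<-.03)&(t>-.1)&(s<.06),"housing":(z>.11)&(z<.13)&(s>.2),"stop":(abs(z-.03)<.006)&(t<-.04)&(t>-.09)&(s>.14)&(s<.3)}.items():
    if k.sum(): print(nm,k.sum(),"s",np.percentile(s[k],[1,5,50,95,99]).round(4),"t",np.percentile(t[k],[1,5,50,95,99]).round(4),"z",np.median(z[k]))
big=cv2.resize(d["img"][160:285,230:470],None,fx=3.3,fy=3.3,interpolation=cv2.INTER_CUBIC)
big=np.clip(big*1.6,0,255).astype(np.uint8)
cv2.imwrite("pics/crop.png",big[...,::-1])
E
python3 m.py
```

```text
bench z 0.0004035654084879603
rail n 438 mean [0.55685862 0.05836143 0.07240341] dir [ 0.2032308  -0.97912752  0.00255846] ext [-0.13169965 -0.13015373  0.13305174  0.13706499]
ang deg -78.27400967471796
wall t med -0.028122760730224964 254 [-0.00369969 -0.02779657]
wall t med -0.09712027769545985 274 [-0.00207735 -0.09704354]
rackvials 931 s [-0.078  -0.0736 -0.0248  0.0259  0.03  ] t [-0.0916 -0.0892 -0.062  -0.035  -0.0327] z 0.06006812119603144
racktop 1016 s [-0.0785 -0.0741 -0.025   0.0256  0.0295] t [-0.092  -0.0899 -0.0628 -0.0354 -0.0326] z 0.059634870666933404
housing 3654 s [0.2294 0.2347 0.3081 0.3701 0.3758] t [-0.1466 -0.141  -0.0763  0.0137  0.0199] z 0.12063896228390414
stop 34 s [0.2212 0.2213 0.2227 0.2295 0.2296] t [-0.0888 -0.0859 -0.0639 -0.046  -0.042 ] z 0.03230474434044228
```

View pics/crop.png

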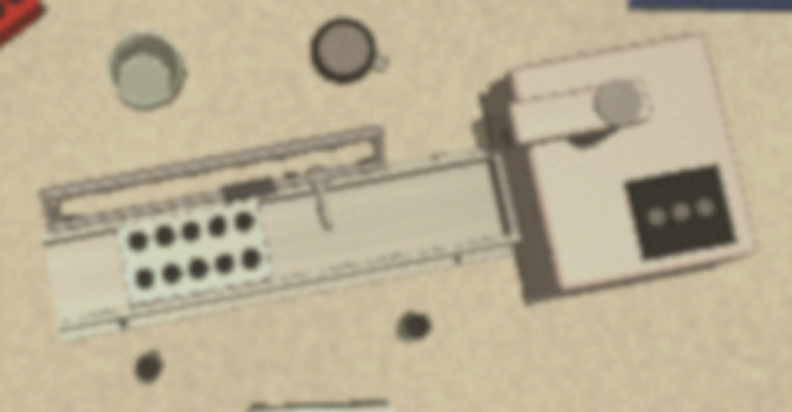

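Measured so far: the wall spacing gives the centreline 62.6 mm from the rail (expected 64), which fits. The end stop and housing agree on chute x. The chute origin is about (0.512, −0.033) with its x axis at −78.4°, and the rack is at x ≈ −105 mm. I'll go over high, around the housing.

```bash
python3 -m jog '[[[100,0.9,0.9,0.1,0.9],[100,0.9,0.9,0.1,0.9],[100,0.9,0.9,0.1,0.9],[100,0.9,0.9,0.1,0.9],[100,0.9,0.9,0.1,0.9],[100,0.9,0.9,0.1,0.9],[100,0.9,0.9,0.1,0.9],[100,0.9,0.9,0.1,0.9],[100,0.9,0.9,0,0.9],[100,0.9,0.9,0,0.9],[100,0,0.9,0,0.9],[100,0,0.9,0,0.9],[100,0,0.9,0,0.9],[100,0,0.9,0,0.9],[100,0,0.9,0,0.9],[100,0,0.9,0,0.9],[100,0,0,0,0],[100,0,0,0,0]]]'
```

```text
clock: 1.6
position: [0.4375, -0.2208, 0.2554]
orientation: [0.637, 0.771, -0.0, 0.0]
force: [-0.4, -1.3, 0.9]
finger_gap: 0.052
finger_force: 0.0
```

```bash
python3 -m jog '[[[100,0.2,0.95,0,0.1],[100,0.2,0.95,0,0],[100,0.2,0.95,0,0],[100,0.2,0.95,0,0],[100,0.2,0.95,0,0],[100,0.2,0.95,0,0],[100,0.2,0.95,0,0],[100,0.2,0.95,0,0],[100,0.2,0.95,0,0],[100,0.2,0.95,-0.3,0],[100,0.2,0.95,-0.6,0],[100,0.2,0.95,-0.8,0],[100,0,0.95,-0.8,0],[100,0,0,-0.6,0],[100,0,0,0,0],[100,0,0,0,0]]]'
cat > im.py <<'E'
import sys
from h import *
s=observe();d=get_image("wrist")
M=np.array(d["mount"]);print(np.round(M,3).tolist(),s["position"],s["orientation"])
e=np.hstack([get_image("side")["img"],d["img"]])[:, :]
e=cv2.resize(e,(800,300),interpolation=cv2.INTER_AREA);e=np.clip(e*1.5,0,255).astype(np.uint8)
cv2.imwrite(sys.argv[1],e[...,::-1])
E
python3 im.py pics/a.png
```

```text
clock: 2.93
position: [0.5094, 0.1476, 0.1616]
orientation: [0.634, 0.773, -0.001, -0.001]
force: [1.0, -0.4, 1.1]
finger_gap: 0.0519
finger_force: 0.0
[[0.0, 0.958, 0.286, 0.074], [1.0, -0.0, 0.001, -0.0], [0.001, 0.286, -0.958, -0.143], [0.0, 0.0, 0.0, 1.0]] [0.50941263 0.14762713 0.16161826] [ 6.34143101e-01  7.73214732e-01 -9.66518295e-04 -7.55728492e-04]
```

View pics/a.png

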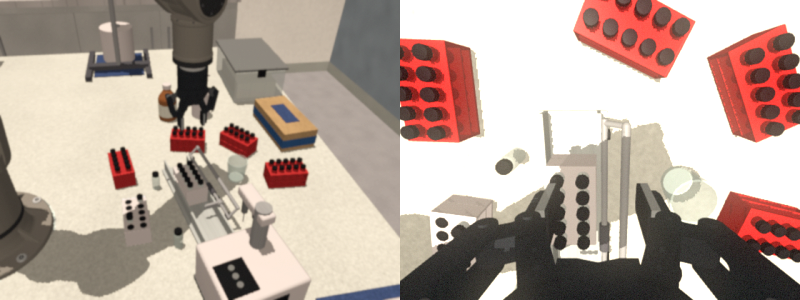

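The side view shows the gripper over the lane's upstream end. In the wrist view the rail is at about (625,180), the shaft at (606,180), the rack at (573,200), and the fingertips at (548,190) and (648,190). I'll check the lateral alignment using wrist depth.

```bash
cat > w.py <<'E'
from h import *
from scipy.spatial.transform import Rotation as R
s=observe();d=get_image("wrist")
T=np.eye(4);T[:3,:3]=R.from_quat(s["orientation"]).as_matrix();T[:3,3]=s["position"]
d["extrinsics"]=T@np.array(d["mount"]);P=pts(d).reshape(-1,3);P=P[(d["range_z"]>.05).ravel()]
a=np.radians(-78.4);ex=np.array([np.cos(a),np.sin(a)]);ey=np.array([-ex[1],ex[0]]);O=np.array([.512,-.033])
x=(P[:,:2]-O)@ex;y=(P[:,:2]-O)@ey;z=P[:,2]
print("tcp chute",(s["position"][:2]-O)@ex,(s["position"][:2]-O)@ey)
def f(n,k):
    if k.sum()>5: print(n,k.sum(),"x",np.percentile(x[k],[2,50,98]).round(4),"y",np.percentile(y[k],[2,50,98]).round(4),"slope",np.polyfit(x[k],y[k],1)[0].round(4),"z",np.percentile(z[k],[2,50,98]).round(4))
f("rail",(z>.06)&(z<.08)&(y>.05)&(y<.085)&(x<-.10)&(x>-.2))
f("wall+",(abs(z-.04)<.004)&(y>.025)&(y<.045)&(x<-.1)&(x>-.22))
f("wall-",(abs(z-.04)<.004)&(y<-.025)&(y>-.045)&(x<-.1)&(x>-.22))
f("deck",(abs(z-.008)<.004)&(abs(y)<.025)&(x<-.165)&(x>-.25))
f("racktop",(abs(z-.058)<.004)&(abs(y)<.034)&(x<-.10)&(x>-.2))
f("crank",(z>.04)&(z<.075)&(y>.045)&(y<.058)&(x<-.19))
f("fingers",(z>.155)&(z<.2))
for sg in(1,-1):
  k=(z>.13)&(z<.24)&((y-.0335)*sg>0);print("tip",z[k].min()); f(" low",k&(z<z[k].min()+.006))
E
python3 w.py
```

```text
tcp chute -0.17712969697168934 0.034712226313055164
rail 1412 x [-0.1983 -0.1543 -0.1027] y [0.0583 0.0626 0.0678] slope 0.001 z [0.0697 0.0731 0.0748]
wall+ 733 x [-0.218  -0.1674 -0.1033] y [0.0295 0.034  0.0363] slope -0.0039 z [0.0388 0.0403 0.0417]
wall- 643 x [-0.2185 -0.1806 -0.1258] y [-0.0374 -0.0349 -0.0291] slope -0.0087 z [0.0367 0.0403 0.0419]
deck 2906 x [-0.2187 -0.1936 -0.1664] y [-0.024   0.0001  0.0241] slope 0.0058 z [0.0069 0.0084 0.0098]
racktop 2458 x [-0.1609 -0.1411 -0.102 ] y [-0.0281  0.0021  0.0296] slope 0.1877 z [0.0559 0.0583 0.0608]
crank 1532 x [-0.3293 -0.3028 -0.1987] y [0.0453 0.0515 0.0577] slope -0.0097 z [0.0483 0.0512 0.0685]
fingers 3059 x [-0.1902 -0.1857 -0.1686] y [-0.0044  0.0597  0.0726] slope 0.1249 z [0.1691 0.1873 0.1995]
tip 0.16642241396409008
 low 102 x [-0.1895 -0.1811 -0.169 ] y [0.0598 0.0601 0.0661] slope -0.1371 z [0.1667 0.1701 0.1723]
tip 0.16680278025996387
 low 115 x [-0.19   -0.1816 -0.1684] y [0.002  0.008  0.0083] slope 0.1158 z [0.167  0.1708 0.1728]
```

Alignment agrees to within about 1 mm. The tips sit about 5 mm above the TCP. I'll back off slightly upstream, open a bit wider, then descend to just above the rail and press.

```bash
python3 -m jog '[[[90,0,0.25,0,0],[90,0,0,-0.7,0],[90,0,0,-0.8,0],[90,0,0,-0.8,0],[90,0,0,-0.5,0],[90,0,0,0,0],[90,0,0,0,0]]]'
python3 -m jog '[[[90,0,0,-0.3,0],[90,0,0,-0.3,0],[90,0,0,-0.3,0],[90,0,0,0,0],[90,0,0,0,0]]]'
```

```text
clock: 3.67
position: [0.5096, 0.1563, 0.0788]
orientation: [0.634, 0.774, -0.0, -0.0]
force: [1.0, 0.1, 0.3]
finger_gap: 0.0553
finger_force: 0.0
clock: 4.08
position: [0.5182, 0.1586, 0.0552]
orientation: [0.634, 0.773, 0.007, 0.004]
force: [30.5, 2.8, 14.3]
finger_gap: 0.0553
finger_force: 13.3
```

```bash
python3 w.py; python3 im.py pics/b.png
```

```text
tcp chute -0.1864016091422704 0.04457569937409881
rail 2128 x [-0.1991 -0.1808 -0.1391] y [0.0668 0.0712 0.083 ] slope -0.0602 z [0.0602 0.062  0.0792]
wall+ 1489 x [-0.2187 -0.1724 -0.1199] y [0.0274 0.034  0.0364] slope -0.007 z [0.0377 0.0403 0.042 ]
wall- 1486 x [-0.2189 -0.1886 -0.1561] y [-0.0373 -0.0338 -0.0272] slope 0.0191 z [0.0363 0.0402 0.0418]
deck 6137 x [-0.2193 -0.1954 -0.1668] y [-0.024  0.     0.024] slope 0.0027 z [0.0069 0.0084 0.0096]
racktop 1455 x [-0.1839 -0.1535 -0.1187] y [-0.0286  0.0222  0.0303] slope -0.5382 z [0.0547 0.0583 0.0614]
crank 2529 x [-0.3055 -0.2931 -0.1962] y [0.0453 0.0518 0.0578] slope -0.0191 z [0.0478 0.051  0.0682]
tip 0.1300010673001166
 low 4131 x [-0.205  -0.1986 -0.1826] y [0.0349 0.0691 0.1049] slope 1.3914 z [0.1301 0.1333 0.1359]
tip 0.13000023983412506
 low 3243 x [-0.2053 -0.1995 -0.184 ] y [-0.02   -0.0085  0.0325] slope -1.3729 z [0.1301 0.1331 0.1359]
[[0.0, 0.958, 0.286, 0.074], [1.0, -0.0, 0.001, -0.0], [0.001, 0.286, -0.958, -0.143], [0.0, 0.0, 0.0, 1.0]] [0.51815937 0.15856083 0.05538131] [0.63416592 0.77315042 0.00734476 0.00425114]
```

View pics/b.png

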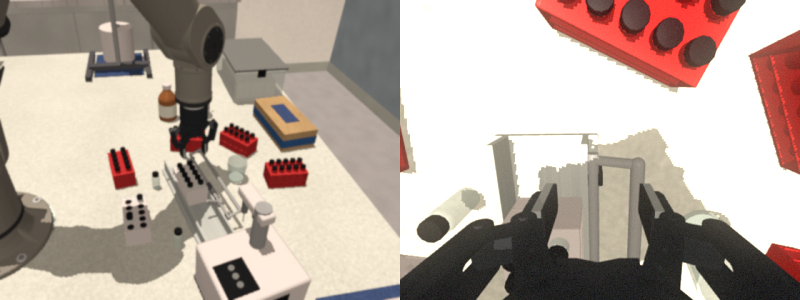

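The wrist view shows finger A, at about (650,200), riding on the outer side of the rail at (635,200). It touched with its inner corner and slid outward. I'll lift off, move inward, and follow the rail's arc while pressing.

```bash
python3 -m jog '[[[90,0,0,0.5,0],[90,0,0,0.5,0],[90,0,0,0,0],[90,-0.15,-0.03,0,0],[90,0,0,0,0],[90,0,0,0,0]]]'; python3 w.py | head -2
python3 -m jog '[[[90,0,0,-0.2,0],[90,0,0,-0.2,0],[90,0.15,0.03,-0.2,0],[90,0,0,0,0],[90,0,0,0,0]]]'; python3 w.py|head -2
```

```text
clock: 4.73
position: [0.5044, 0.1549, 0.0808]
orientation: [0.634, 0.774, -0.0, -0.0]
force: [-0.2, 0.7, -0.4]
finger_gap: 0.0554
finger_force: 0.0
tcp chute -0.18561843475187106 0.03038245341918605
rail 1453 x [-0.1991 -0.1515 -0.122 ] y [0.0583 0.0612 0.0675] slope 0.0184 z [0.069  0.0729 0.0747]
clock: 5.2
position: [0.5098, 0.1563, 0.0626]
orientation: [0.634, 0.774, 0.0, -0.0]
force: [3.2, 0.7, 3.7]
finger_gap: 0.0556
finger_force: 1.8
tcp chute -0.1858959225427282 0.035911441627220236
rail 1441 x [-0.1993 -0.1629 -0.1328] y [0.0627 0.0656 0.0735] slope 0.0109 z [0.0622 0.0667 0.0794]
```

```bash
python3 -m jog '[[[90,0,0,-0.2,0],[90,0,0,0,0],[90,0,0,0,0]]]'; python3 w.py|head -2
python3 -m jog '[[[90,0,0,-0.2,0],[90,0,0,0,0],[90,0,0,0,0]]]'; python3 w.py|head -2
```

```text
clock: 5.5
position: [0.5088, 0.156, 0.0569]
orientation: [0.634, 0.774, -0.001, -0.0]
force: [-1.2, -0.1, 1.3]
finger_gap: 0.0552
finger_force: 0.8
tcp chute -0.18578977148692846 0.03490777715050203
rail 1156 x [-0.1993 -0.1936 -0.1339] y [0.0617 0.067  0.0746] slope 0.0123 z [0.0602 0.0677 0.0795]
clock: 5.8
position: [0.509, 0.156, 0.0509]
orientation: [0.634, 0.774, -0.0, -0.0]
force: [-1.9, -0.4, 1.5]
finger_gap: 0.0553
finger_force: 1.1
tcp chute -0.18570355648200773 0.03505518714390448
rail 983 x [-0.1986 -0.1942 -0.1772] y [0.0618 0.063  0.0752] slope -0.2549 z [0.0607 0.0714 0.0797]
```

```bash
python3 -m jog '[[[90,0.1,0.02,-0.1,0],[90,0,0,-0.2,0],[90,0,0,0,0]]]'
python3 -m jog '[[[90,0,0,-0.2,0],[90,0,0,0,0],[90,0,0,0,0]]]'
python3 -m jog '[[[90,-0.05,-0.01,-0.2,0],[90,0,0,0,0],[90,0,0,0,0]]]'; python3 im.py pics/c.png
```

```text
clock: 6.1
position: [0.5124, 0.1566, 0.0415]
orientation: [0.634, 0.774, -0.0, -0.0]
force: [0.3, -1.1, 1.7]
finger_gap: 0.0552
finger_force: 0.9
clock: 6.35
position: [0.5125, 0.1568, 0.0361]
orientation: [0.634, 0.774, -0.0, -0.0]
force: [-0.2, 0.0, 3.0]
finger_gap: 0.0552
finger_force: 1.2
clock: 6.6
position: [0.5111, 0.1565, 0.0304]
orientation: [0.634, 0.774, 0.0, -0.0]
force: [-1.3, -0.4, 4.4]
finger_gap: 0.0553
finger_force: 1.7
[[0.0, 0.958, 0.286, 0.074], [1.0, -0.0, 0.001, -0.0], [0.001, 0.286, -0.958, -0.143], [0.0, 0.0, 0.0, 1.0]] [0.51105454 0.15651155 0.03040311] [ 6.33569097e-01  7.73686111e-01  2.76862234e-05 -2.45896057e-05]
```

View pics/c.png

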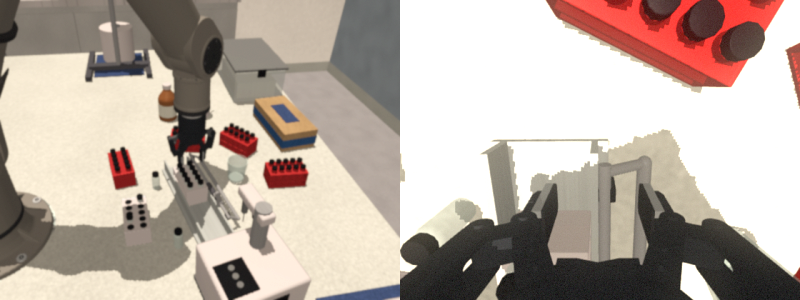

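The wrist view shows the fingertip at (645,210) on the rail, with clean vertical contact of about 4 N. I'll finish opening the gate and move inward with the rail's arc.

```bash
python3 -m jog '[[[90,-0.1,-0.02,-0.1,0],[90,-0.05,-0.01,-0.05,0],[90,0,0,0,0],[90,0,0,0,0]]]'
python3 -m jog '[[[90,-0.05,-0.01,-0.05,0],[90,0,0,0,0],[90,0,0,0,0]]]'
cat > g.py <<'E'
from h import *
a=np.radians(-78.4);ex=np.array([np.cos(a),np.sin(a)]);ey=np.array([-ex[1],ex[0]]);O=np.array([.512,-.033])
s=observe();print("tcp chute",(s["position"][:2]-O)@ex,(s["position"][:2]-O)@ey,s["position"][2],"F along/lat/z",s["force"][:2]@ex,s["force"][:2]@ey,s["force"][2])
for n in("top","side"):
    P=pts(get_image(n)).reshape(-1,3);x=(P[:,:2]-O)@ex;y=(P[:,:2]-O)@ey;z=P[:,2]
    k=(abs(y-.041)<.012)&(abs(x)<.012)&(z>.055)&(z<.12)
    if k.sum():print(n,"arm",k.sum(),"ztop",np.percentile(z[k],98),"y",np.percentile(y[k],[5,50,95]).round(4))
    k=(abs(y-.064)<.02)&(x>-.1)&(x<.04)&(z>.012)&(z<.08)
    if k.sum():print(n,"rail",k.sum(),"z",np.percentile(z[k],[5,50,95]).round(4),"y",np.median(y[k]).round(4))
    k=(abs(y)<.03)&(z>.055)&(z<.08)&(x>-.2)&(x<.14)
    if k.sum():print(n,"rack x",np.percentile(x[k],[1,99]).round(4))
E
python3 g.py
```

```text
clock: 7.03
position: [0.5065, 0.1555, 0.0258]
orientation: [0.634, 0.774, -0.0, 0.0]
force: [1.2, 0.4, 2.8]
finger_gap: 0.055
finger_force: 1.5
clock: 7.28
position: [0.505, 0.1553, 0.0243]
orientation: [0.634, 0.774, 0.0, 0.0]
force: [2.0, 0.6, 3.1]
finger_gap: 0.0547
finger_force: 1.3
tcp chute -0.18583422998306856 0.031041924961101915 0.02431845982485844 F along/lat/z -0.19992936002522244 2.064249615784019 3.059018651996471
top arm 25 ztop 0.09228297631892167 y [0.0347 0.0405 0.0459]
top rail 190 z [0.0226 0.0283 0.051 ] y 0.062
side arm 122 ztop 0.09027241937927018 y [0.0345 0.0392 0.0457]
side rail 275 z [0.0261 0.0294 0.0552] y 0.0609
side rack x [-0.1808 -0.0489]
```

The gate arm stands upright at y = 0.040, with its top at 0.090, and the rail top is at about 29 mm. I'll press slightly more and start pushing the rack.

```bash
python3 -m jog '[[[90,0,0,-0.03,0],[90,0.04,-0.2,0,0],[90,0.04,-0.2,0,0],[90,0.04,-0.2,0,0],[90,0.04,-0.2,0,0],[90,0.04,-0.2,0,0],[90,0.04,-0.2,0,0],[90,0,0,0,0]]]'; python3 g.py
```

```text
clock: 8.05
position: [0.5127, 0.1194, 0.0239]
orientation: [0.634, 0.774, 0.001, 0.0]
force: [-0.6, 0.5, 11.8]
finger_gap: 0.0551
finger_force: 5.8
tcp chute -0.14912871493454283 0.031340099733635385 0.023856082874853014 F along/lat/z -0.6409661274593101 -0.455913775913401 11.800123267826415
top arm 26 ztop 0.0895509630775887 y [0.035  0.0395 0.0454]
top rail 106 z [0.0219 0.0274 0.0487] y 0.0626
side arm 123 ztop 0.08981336441003519 y [0.0345 0.0392 0.0457]
side rail 267 z [0.026  0.0294 0.0552] y 0.0607
side rack x [-0.1434 -0.0281]
```

```bash
python3 -m jog '[[[90,0.05,-0.25,0,0],[90,0.05,-0.25,0,0],[90,0.05,-0.25,0,0],[90,0.05,-0.25,0,0],[90,0.05,-0.25,0,0],[90,0.05,-0.25,0,0],[90,0.05,-0.25,0,0],[90,0.05,-0.25,0,0],[90,0.05,-0.25,0,0],[90,0.05,-0.25,0,0],[90,0.05,-0.25,0,0],[90,0.05,-0.25,0,0],[90,0,0,0,0]]]'; python3 g.py
```

```text
clock: 9.23
position: [0.5309, 0.0291, 0.0239]
orientation: [0.634, 0.774, 0.001, 0.0]
force: [0.1, 1.0, 12.7]
finger_gap: 0.0552
finger_force: 6.6
tcp chute -0.057027321532199415 0.03099779197051525 0.023894955737987996 F along/lat/z -0.9604749012913458 0.29648823706114047 12.653468720486876
top rail 1 z [0.0463 0.0463 0.0463] y 0.044
top rack x [-0.0701 -0.0701]
side arm 122 ztop 0.08978546999405997 y [0.0347 0.0396 0.0463]
side rail 434 z [0.0267 0.043  0.0771] y 0.0602
side rack x [-0.0516  0.0638]
```

```bash
python3 -m jog '[[[90,0.05,-0.25,0,0],[90,0.05,-0.25,0,0],[90,0.05,-0.25,0,0],[90,0.05,-0.25,0,0],[90,0.05,-0.25,0,0],[90,0.05,-0.25,0,0],[90,0.05,-0.25,0,0],[90,0.05,-0.25,0,0],[90,0.02,-0.1,0,0],[90,0.02,-0.1,0,0],[90,0,0,0,0]]]'; python3 g.py
```

```text
clock: 10.25
position: [0.5438, -0.0361, 0.0239]
orientation: [0.633, 0.774, 0.001, 0.0]
force: [-1.9, 3.5, 13.1]
finger_gap: 0.0553
finger_force: 6.6
tcp chute 0.00947252259280863 0.030545859086607337 0.023899446669523455 F along/lat/z -3.7774458581158785 -1.1516866556805523 13.12126031547377
top rail 144 z [0.0219 0.0282 0.0514] y 0.0617
top rack x [-0.0034  0.0037]
side arm 93 ztop 0.08304908120422222 y [0.0343 0.0394 0.0459]
side rail 345 z [0.0265 0.049  0.0775] y 0.0594
side rack x [0.0116 0.1172]
```

```bash
python3 -m jog '[[[90,0.02,-0.1,0,0],[90,0.02,-0.1,0,0],[90,0,0,0,0]]]'; python3 -m jog '[[[90,0.02,-0.1,0,0],[90,0,0,0,0]]]'; python3 g.py
```

```text
clock: 10.6
position: [0.545, -0.0419, 0.0239]
orientation: [0.633, 0.774, 0.001, 0.0]
force: [-2.6, 2.5, 12.8]
finger_gap: 0.0553
finger_force: 6.6
clock: 10.77
position: [0.5456, -0.0449, 0.0239]
orientation: [0.633, 0.774, 0.001, 0.0]
force: [-2.3, 4.3, 13.2]
finger_gap: 0.0555
finger_force: 6.6
tcp chute 0.018396902573834133 0.030478013345978022 0.023900631358462113 F along/lat/z -4.634279914391333 -1.395722767554816 13.164761698141605
top rail 167 z [0.0224 0.0285 0.0503] y 0.0618
top rack x [0.0044 0.0151]
side arm 55 ztop 0.07297972269140679 y [0.0345 0.0396 0.0452]
side rail 338 z [0.0273 0.0492 0.077 ] y 0.0592
side rack x [0.0179 0.112 ]
```

```bash
python3 -m jog '[[[90,0.02,-0.1,0,0],[90,0,0,0,0]]]'; python3 -m jog '[[[90,0.01,-0.05,0,0],[90,0,0,0,0]]]'; python3 im.py pics/d.png
```

```text
clock: 11.03
position: [0.5462, -0.0478, 0.0239]
orientation: [0.633, 0.774, 0.001, -0.0]
force: [-1.4, 3.2, 12.9]
finger_gap: 0.055
finger_force: 7.9
clock: 11.2
position: [0.5462, -0.0478, 0.0239]
orientation: [0.633, 0.774, 0.001, -0.001]
force: [-3.2, 11.5, 14.8]
finger_gap: 0.0554
finger_force: 12.2
[[0.0, 0.958, 0.286, 0.074], [1.0, -0.0, 0.001, -0.0], [0.001, 0.286, -0.958, -0.143], [0.0, 0.0, 0.0, 1.0]] [ 0.54624743 -0.0478149   0.02390739] [ 6.33053508e-01  7.74107056e-01  1.09556822e-03 -5.68251937e-04]
```

View pics/d.png

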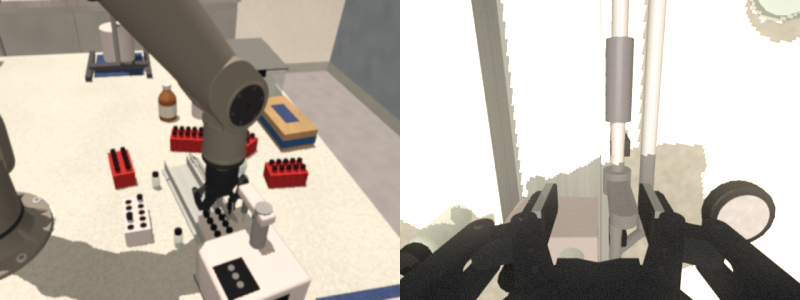

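The side view shows the rack at the housing end, and the pushing force rose to 11.5 N at the expected position, so it is against the stop. I'll back off 2 mm, then let the gate close gently under the rising finger.

```bash
python3 -m jog '[[[90,-0.02,0.1,0,0],[90,0,0,0,0],[90,0,0,0.1,0],[90,0.15,0.03,0.2,0],[90,0.08,0.02,0.2,0],[90,0.05,0.01,0.2,0],[90,0,0,0.2,0],[90,0,0,0.2,0],[90,-0.05,-0.01,0.2,0],[90,-0.08,-0.02,0.2,0],[90,-0.15,-0.03,0.2,0],[90,0,0,0.2,0],[90,0,0,0.3,0],[90,0,0,0,0],[90,0,0,0,0]]]'; python3 g.py
```

```text
clock: 12.55
position: [0.5462, -0.0472, 0.0902]
orientation: [0.634, 0.774, 0.0, 0.001]
force: [0.2, -0.8, 0.6]
finger_gap: 0.0552
finger_force: 0.0
tcp chute 0.020841063794683937 0.030684209491978642 0.0902246574660804 F along/lat/z 0.7778560107416876 0.007694098421096751 0.5845918288356641
top arm 5 ztop 0.05826407297483339 y [0.0352 0.0403 0.0449]
top rail 186 z [0.0481 0.0719 0.0769] y 0.0613
top rack x [-0.0013  0.0374]
side arm 15 ztop 0.05744384692444724 y [0.035  0.0399 0.0444]
side rail 280 z [0.049  0.0735 0.076 ] y 0.0605
side rack x [0.0334 0.1143]
```

The gate is closed. I'll rise straight up, back away upstream, and check the rack.

```bash
python3 -m jog '[[[90,0,0,0.8,0],[90,0,0.3,0.9,0],[90,-0.1,0.9,0.9,0],[90,-0.1,0.9,0.5,0],[90,-0.1,0.9,0,0],[90,-0.1,0.9,0,0],[90,-0.1,0.9,0,0],[90,-0.1,0.9,0,0],[90,-0.1,0.9,0,0],[90,0,0,0,0],[90,0,0,0,0]]]'; python3 g.py
python3 - <<'E'
from h import *
d=get_image("top");cv2.imwrite("pics/e.png",np.clip(cv2.resize(d["img"][120:320,200:470],None,fx=2.9,fy=2.9)*1.5,0,255).astype(np.uint8)[...,::-1])
a=np.radians(-78.4);ex=np.array([np.cos(a),np.sin(a)]);ey=np.array([-ex[1],ex[0]]);O=np.array([.512,-.033])
P=pts(d).reshape(-1,3);x=(P[:,:2]-O)@ex;y=(P[:,:2]-O)@ey;z=P[:,2]
k=(abs(y)<.035)&(z>.045)&(z<.08)&(x>.01)&(x<.15);print("rack",np.percentile(x[k],[1,5,95,99]).round(4),np.percentile(y[k],[1,99]).round(4),np.percentile(z[k],[5,50,95]))
E
```

```text
clock: 13.57
position: [0.524, 0.1524, 0.1821]
orientation: [0.632, 0.775, -0.0, -0.0]
force: [-0.7, -0.7, 0.6]
finger_gap: 0.0552
finger_force: 0.0
tcp chute -0.17917267512291515 0.049031063986214 0.18209206359882832 F along/lat/z 0.5883803794906534 -0.8237693682005429 0.6055558109214614
top arm 8 ztop 0.05874849553941025 y [0.0371 0.0416 0.0449]
top rail 149 z [0.0462 0.0724 0.077 ] y 0.062
top rack x [0.0317 0.1391]
side arm 21 ztop 0.05745089892088349 y [0.0359 0.0394 0.0426]
side rail 365 z [0.0499 0.0736 0.076 ] y 0.0605
side rack x [0.0334 0.114 ]
rack [0.0315 0.0355 0.1483 0.1493] [-0.0301  0.0293] [0.05368218 0.06018504 0.07728938]
```

View pics/e.png

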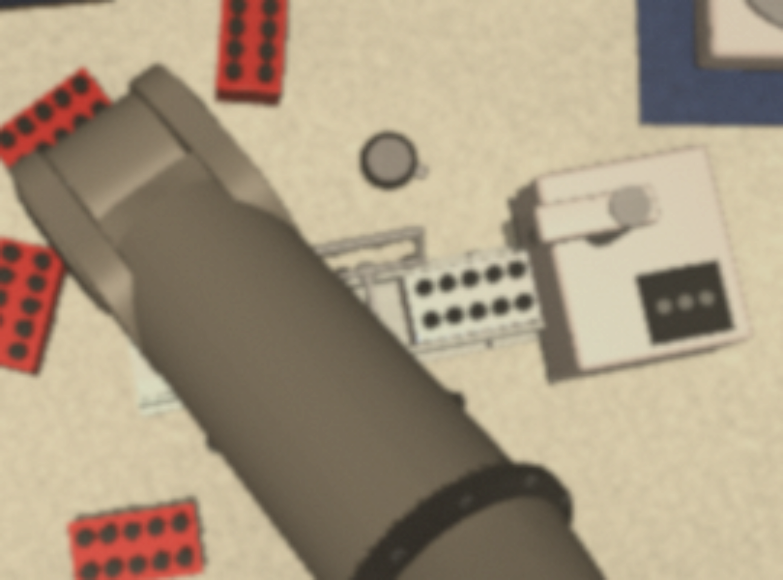

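The picture shows the rack home against the end stop (its front at about (540,290), x = 0.031 to 0.139). The gate is closed (arm at z ≈ 0.058, rail top 74 mm) and the robot is clear of everything.

```bash
python3 -c "from workcell import hand_in;print(hand_in())"
```

```text
the job is handed in; nothing more can be done
None
```

The rack stands against the end stop, the gate has closed behind it, the robot touches nothing, and the job is handed in; the hand-in returned no verdict.

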